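# Fetch a blank plate from the magazine onto the working bed

### The arm

A 7-joint arm with a two-finger parallel gripper is mounted at the origin on a cart in front of the work surface, level with it; the furniture and walls round the work are solid. World frame = base frame: x ahead of the robot, y to its left, z up, the work surface at z = 0. Lengths are in m, angles in rad, forces in N, time in s.
With the tool pointing down it reaches from about 0.425 to 0.925 m from the base axis. Payload 6.8 kg.
Tool frame: the origin (TCP) lies midway between the tips of the shut fingers; the grasp point (between the pads) lies 19 mm behind it; z points along the fingers, y is the line along which they close (so a half turn about z gives the same grasp; the last joint's range is limited). The gripper opens to 85 mm and grips with 20 to 120 N. Pads are 22 mm wide; open, the fingers measure 114 mm over their backs; the gripper's body (76 mm by 85 mm) begins 54 mm behind the grasp point. The pads swing forward as they close: fully open they stand 13 mm farther back than shut.
Start: joints at [-1.339, 0.477, 0.022, 1.555, -0.011, 1.109, -0.083], TCP at [0.225, 0.636, 0.231] pointing down, gripper open.
Joint ranges: [-2.96, 2.96], [-0.34, 2.1], [-1.41, 1.46], [0.24, 2.44], [-1.37, 4.51], [0.17, 1.92], [-2.96, 2.96]. Speed limits (rad/s): [2.39, 2.39, 3.14, 3.14, 3.14, 3.14, 3.14].

### API

Orientations are given as a unit quaternion [w, x, y, z].
In Python, from station import bot, imaging gives the robot as it stands.
- The arm moves only by the tool move_arm, never from a script. Its argument "commands" is a list that holds one entry, the list of rows, each a list of 7 numbers: the shift along the tool's x, y, z in m, then the turn, a rotation vector about the tool's x, y, z in degrees, then the finger opening in m, from 0 to 0.0854. In form: [[[x, y, z, rx, ry, rz, grip], ...]]. A call has 1 to 20 rows; each row shifts and turns the commanded pose from where the row before left it, along the tool's axes as they then stand; what a row does not reach is not made up. A row lasts 1/8 s, in which the tool goes at most 62.5 mm and 10.7 degrees, less where a joint would pass 70% of its speed; a pose out of reach is approached as far as the arm can. A call is refused whole if a number of a shift passes 0.0625 or a number of a turn 10.7, either way. A call with a gripper value outside its range is refused whole. The fingers move at their own pace and stop on an object; "squeeze" is the grip in N (left out, the last holds). Time passes only in rows, so rows that do not move let the fingers close. It gives the time, the measured TCP pose, the force, the opening and the grip force at its end, in the units of the state.
- bot.get_obs(): the state, without advancing time (a new reading comes with each control period).
- imaging.read_camera(name): name is "scene" or "top" or "wrist"; returns the picture (420x560x3 uint8, red, green, blue); there is no depth.
- imaging.calibration(name): a dict with "intrinsics" (3x3 intrinsics, pixels), "k1" (the pictures are not rectified: a ray, as slopes to the right and down, at radius r is drawn at 1 + k1 r^2 times it, then the intrinsics apply), "extrinsics" (4x4, takes a point from camera to world coordinates); the wrist camera has in their place "mount" (4x4, takes a point from camera to tool coordinates, whose origin is the TCP and whose axes are the flange's). Camera axes: x right, y down, z forward; pixel columns grow to the right and rows downward; lengths in m; the calibration is good to about 2 mm. A picture is of the moment at which its call begins: read the wrist's pose just before it. calibration takes no time and is no camera call.
- bot.hand_in(): hands the job in; it is judged then, once.
The state is a dict: "t": time; "q": joint angles; "joint_vel": joint speeds; "joint_torque": joint torques, N m; "eef_pos": TCP position; "tool_rot": TCP orientation; "contact_force": force on the tool from outside, world axes, zero at the start; "torque": the same for the moment, N m; "gripper_width": opening from 0.0 (shut) to 1.0 (fully open); "grasp_force": force on a finger pad.
Only numpy, scipy, OpenCV 4.12 (cv2) and the standard library are available. Lean on these libraries where they do the work, as an engineer would, in place of code of your own. Each camera call takes 0.05 s, during which the arm holds its last target. There are 200 camera calls.

### The job

Take the hardwood block off the stack of thin metal plates in the magazine and stand it aside; then slide only the top plate out over the low front lip until it overhangs well clear, pinch it by the overhanging end and lift it away, leaving the other plates in place. Lay it flat on the working bed, lengthwise between the two cheeks with its rear end close up to the back stop, and set the block on the middle of it to hold it down, then let go. Do not disturb the rough stone, tape roll, jar or wood post.

Things in the scene. Friction and masses are not known exactly. Their poses are not given: they have to be found in the camera images.
- rack: Magazine, fixed: plywood floor between two wooden cheeks, 152 mm long (its x), 84 mm wide (y), 54 mm high. Origin: centre of its underside, on the bench. -x side = open front, roughly towards the robot. Inside 64 mm wide. Three 3 mm plates lie on the floor (z = 45 mm; plate tops 48, 51, 54 mm). Cheek tops at 53.5 mm: plates inside cannot be taken by their sides.
- rack_mouth (a point): Middle of the magazine's front edge, 76 mm before its origin, at the top plate's underside (51 mm); axes as rack. Front lip (4 mm thick, top at 49.75 mm) and back stop (50 mm) hold the lower two plates; the top plate slides out over the lip, into free space 51 mm above the bench.
- plate_top_centre (a point): Centre of the top plate, the one to fetch: bare metal, 140 mm long (x) x 60 wide (y) x 3 thick, about 70 g, smooth: it slips on the plate beneath more easily than under a fingertip pressed on it with some newtons. Starts within 10 mm of level with the magazine's front, with 2 mm play at each side. Tips off if its centre passes the front edge.
- plate_mid_centre (a point): Centre of the second plate, same kind; stays in the magazine (it may shift a millimetre or two up to the lip).
- plate_low_centre (a point): Centre of the lowest plate, same kind; stays in the magazine.
- weight_centre (a point): Centre of the hardwood block that lies on the top plate at the start: 28 mm (its x) x 60 mm (its y) x 22 mm high, about 120 g; it is turned any way about the vertical.
- bed: Working bed, fixed: wooden block 100 x 100 mm, top 45 mm above the bench. Origin: centre of its underside. -x side = open front, roughly towards the robot. On top two low cheeks along x (6 mm high, 12 mm wide, x = -30 to +40 mm, 72 mm apart inside) and across the rear a back stop 10 mm high, front face at x = +40 mm. Free space ahead of its front.
- bed_place (a point): Where the plate's centre shall be: 34 mm before the bed's origin on its centre line, 46.5 mm above the bench; the plate then ends 4 mm before the back stop and its front end overhangs the bed's front by 54 mm. Axes as bed; the plate's long side along x, either end first.
- stone_centre (a point): Bystander: rough ochre stone, 44 x 52 mm, 60 mm high; centre, half-way up.
- tape_centre (a point): Bystander: roll of tape lying flat, 57 mm across, 19 mm high; centre. (Two thin brushes, 14 mm high, lie fixed along the bench's front edge, all nearer to the robot than x = 0.425 m; the rear of the bench from x = 0.66 m on is full of small fixed things.)
- jar_centre (a point): Bystander: glass jar with black lid, 51 mm across, 63 mm high; centre.
- post_centre (a point): Bystander: hardwood post standing on end, 30 x 32 mm, 75 mm high; centre.

How it is judged:
On the way, in this order (a step that is already met when the one before it is completed fails the run):
1. the top plate lies level on the stack, slid out so that its front end overhangs the magazine's front by at least 25 mm (x of plate_top_centre in the frame of rack_mouth between -0.01 and 0.045 m and z of plate_top_centre in the frame of rack_mouth between -0.002 and 0.006 m and angle between plate_top_centre's own z axis and vertical below 0.08 rad), for 0.2 s.
2. the plate is held in the fingers, lifted at least 25 mm above the stack (z of plate_top_centre in the frame of rack_mouth above 0.025 m and contact force between the fingers and plate_top above 0.5 N), for 0.1 s.
At the end, for the whole second after the job is handed in: The plate lies flat on the bed between the cheeks, its centre within 14 mm of bed_place (its rear end at most 18 mm from the back stop), lengthwise within 0.15 rad, at rest; the block rests on it, its centre within 30 mm of the plate's centre, released (horizontal distance between plate_top_centre and bed_place below 0.014 m and z of plate_top_centre in the frame of bed_place between -0.003 and 0.003 m and angle between plate_top_centre's own z axis and vertical below 0.04 rad and angle between the x axis of plate_top_centre and the x axis of bed_place, either way round below 0.15 rad and horizontal distance between weight_centre and plate_top_centre below 0.03 m and z of weight_centre in the frame of plate_top_centre between 0.009 and 0.034 m and linear speed of each of plate_top, weight below 0.02 m/s); the robot touches nothing.
It fails at once if a bystander (stone, tape roll, jar, post) is moved by more than 30 mm (distance of any of stone_centre, tape_centre, jar_centre, post_centre from where it was at the start of the episode above 0.03 m).
It fails at once if one of the two lower plates is moved by more than 15 mm (distance of any of plate_mid_centre, plate_low_centre from where it was at the start of the episode above 0.015 m).
It fails at once if the plate is dropped: its centre comes lower than 30 mm above the bench (height (world z) of plate_top_centre below 0.03 m).
It also fails if it takes over 72 s, if anything falls off the work surface, if the arm or the gripper's body presses on something with over 40 N, if the wrist force passes 120 N, or if a joint passes its speed limit or range.

## Working session

There is one attempt and no reset: what is moved stays moved. The work goes in short steps, Python scripts to look and compute and a tool call to move; the robot and the scene stay as the last step left them, time stands still between calls to the robot, and variables do not carry over. Pictures are saved under pics/ and viewed, at most 10 in all, crops included, and the job is handed in when it is done.

Besides the shell and the picture viewer there is one more tool, called after "Request:" in YAML: its name, and indented under it one key for each argument. move_arm: Moves the arm, as the interface text tells. Its arguments: {"type":"object","properties":{"commands":{"type":"array","items":{"type":"array","items":{"type":"array","items":{"type":"number"}}}},"squeeze":{"type":"number"}},"required":["commands"]}

```bash
mkdir -p pics; cat > h.py <<'E'
import numpy as np, cv2
from station import bot, imaging
from scipy.spatial.transform import Rotation as R
def snap(n,f):
    o=bot.get_obs(); im=imaging.read_camera(n); cv2.imwrite('pics/'+f,im[:,:,::-1]); return im,o
def T(n,o=None):
    c=imaging.calibration(n)
    if 'extrinsics' in c: return c,np.array(c['extrinsics'])
    q=o['tool_rot']; M=np.eye(4); M[:3,:3]=R.from_quat([q[1],q[2],q[3],q[0]]).as_matrix(); M[:3,3]=o['eef_pos']
    return c,M@np.array(c['mount'])
def px2w(n,uv,z,o=None):
    c,E=T(n,o); K=np.array(c['intrinsics']); k=c['k1']
    out=[]
    zs=np.broadcast_to(z,len(uv))
    for (u,v),zz in zip(uv,zs):
        d=np.array([(u-K[0,2])/K[0,0],(v-K[1,2])/K[1,1]]); s=d.copy()
        for _ in range(20): s=d/(1+k*(s@s))
        r=E[:3,:3]@np.array([s[0],s[1],1]); p=E[:3,3]
        out.append(p+r*(zz-p[2])/r[2])
    return np.array(out)
E
python3 - <<'E'
from h import *
a,o=snap('top','top0.png'); b,_=snap('scene','scene0.png')
cv2.imwrite('pics/top0b.png',cv2.resize(a[:,:,::-1],(800,600),interpolation=cv2.INTER_CUBIC))
print(o); 
for n in('top','scene','wrist'): print(imaging.calibration(n))
E
```

```text
{'t': 0.0, 'q': array([-1.33911216,  0.47778477,  0.02234638,  1.55645353, -0.01149857,
        1.10934311, -0.08309106]), 'joint_vel': array([-0.00041998,  0.00040465,  0.00180029, -0.00085689, -0.00066331,
       -0.00080051,  0.00047118]), 'joint_torque': array([-1.12098930e-04, -5.96449757e+01,  1.60753325e+00, -2.81190026e+01,
        1.23930656e-02,  9.33466275e-03, -3.85729933e-06]), 'eef_pos': array([0.22478369, 0.63582875, 0.23033527]), 'tool_rot': array([-8.65209410e-05,  1.69063470e-01,  9.85604727e-01, -9.26206463e-04]), 'contact_force': array([-0.09618925, -0.42305563, -0.44615669]), 'torque': array([ 0.01117882, -0.052823  , -0.00315632]), 'grasp_force': 0.0, 'gripper_width': 0.9977038904833191}
{'intrinsics': array([[500.52050894,   0.        , 283.68420626],
       [  0.        , 500.52050894, 216.6481118 ],
       [  0.        ,   0.        ,   1.        ]]), 'k1': 0.06105127224829524, 'extrinsics': array([[ 0.01907041, -0.98728697,  0.15779973,  0.34423758],
       [-0.99967136, -0.01612429,  0.01992934, -0.00624173],
       [-0.01713157, -0.15812793, -0.98727001,  
[... 382 characters left out ...]
 -0.60134641,  0.8504348 ],
       [-0.0077583 , -0.7279538 , -0.68558229,  1.04397519],
       [ 0.        ,  0.        ,  0.        ,  1.        ]])}
{'intrinsics': array([[358.42816965,   0.        , 280.27142764],
       [  0.        , 358.42816965, 220.96249947],
       [  0.        ,   0.        ,   1.        ]]), 'k1': -0.05298634863324532, 'mount': array([[-4.79955444e-04, -9.49450378e-01, -3.13916788e-01,
         8.00203974e-02],
       [ 9.99999801e-01, -3.26908183e-04, -5.40182168e-04,
        -4.47909890e-04],
       [ 4.10254197e-04, -3.13916984e-01,  9.49450346e-01,
        -1.42989875e-01],
       [ 0.00000000e+00,  0.00000000e+00,  0.00000000e+00,
         1.00000000e+00]])}
```

View pics/top0b.png

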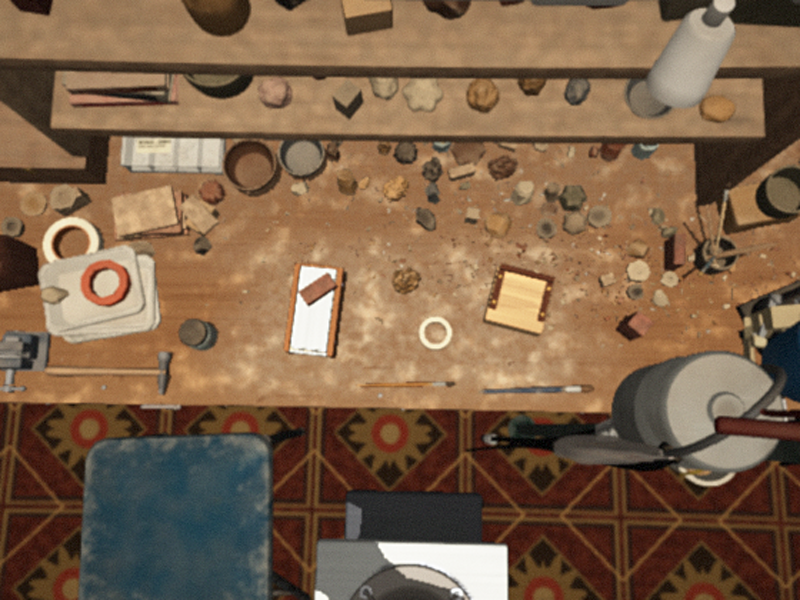

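View pics/scene0.png

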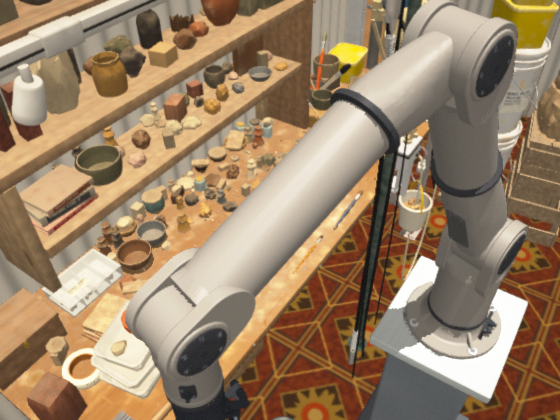

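The top view shows the magazine near (315,310) of the 800-wide picture, with the block at (318,289). The bed is near (518,300), the stone at (405,280), the tape at (436,333), the jar at (196,333) and the post at (635,325). The scene camera is blocked by the arm.

```bash
python3 - <<'E'
import cv2,numpy as np
a=cv2.imread('pics/top0.png')
f=lambda c,r:cv2.resize(a[r:r+80,c:c+55],None,fx=7,fy=7,interpolation=cv2.INTER_CUBIC)
cv2.imwrite('pics/c0.png',np.hstack([f(194,178),f(335,172)]))
from h import *
print(px2w('top',np.array([[405,280],[436,333],[196,333],[635,325]])*.7,[.04,.019,.05,.07]).round(3))
E
```

```text
[[ 0.59   0.02   0.04 ]
 [ 0.501 -0.035  0.019]
 [ 0.49   0.372  0.05 ]
 [ 0.513 -0.362  0.07 ]]
```

View pics/c0.png

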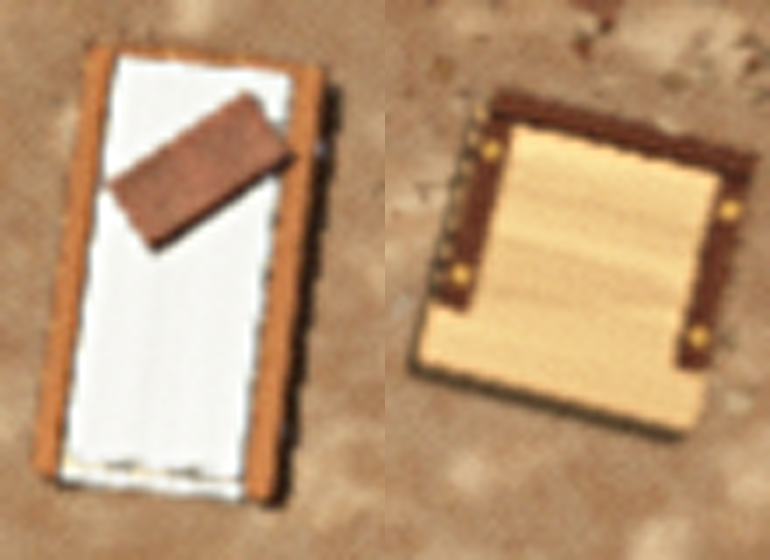

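```bash
python3 - <<'E'
from h import *
A=lambda p,c,r:np.array(p,float)/7+[c-.43,r-.43]
rk=px2w('top',A([(37,475),(88,48),(325,68),(272,500)],194,178),.0535)
bl=px2w('top',A([(112,187),(245,92),(295,155),(155,250)],194,178),.076)
bd=px2w('top',A([(33,362),(105,92),(372,155),(305,435)],335,172),[.045,.055,.055,.045])
for n,p in(('rack',rk),('blk',bl),('bed',bd)):
    m=p.mean(0); e=(p[1]+p[2]-p[0]-p[3])/2; f=p[0]+p[1]-p[2]-p[3]
    print(n,m.round(4),'yaw',np.degrees(np.arctan2(e[1],e[0])).round(1),np.degrees(np.arctan2(-f[0],f[1])).round(1),np.linalg.norm(e[:2]),np.linalg.norm(f[:2])/2)
e=bl[1]-bl[0]+bl[2]-bl[3];print('blk long axis',np.degrees(np.arctan2(e[1],e[0])))
o=bot.get_obs();q=o['tool_rot'];print(R.from_quat([q[1],q[2],q[3],q[0]]).as_matrix().round(3))
E
```

```text
rack [0.5343 0.1741 0.0535] yaw -4.6 -4.6 0.15156903951050013 0.08244889370611859
blk [0.5654 0.1649 0.076 ] yaw -53.4 -52.3 0.05662279496259953 0.0273672820699117
bed [ 0.5588 -0.1757  0.05  ] yaw -13.6 -13.6 0.0981862356027393 0.09545517915652901
blk long axis -53.35704053613752
[[-0.943  0.333 -0.   ]
 [ 0.333  0.943 -0.002]
 [-0.    -0.002 -1.   ]]
```

Request:
move_arm:
  commands:
    - [[-0.0398,-0.0276,0.003,0,0,0,0.0854],[-0.0398,-0.0276,0.003,0,0,0,0.0854],[-0.0398,-0.0276,0.003,0,0,0,0.0854],[-0.0398,-0.0276,0.003,0,0,0,0.0854],[-0.0398,-0.0276,0.003,0,0,0,0.0854],[-0.0398,-0.0276,0.003,0,0,0,0.0854],[-0.0398,-0.0276,0.003,0,0,0,0.0854],[-0.0398,-0.0276,0.003,0,0,0,0.0854],[-0.0398,-0.0276,0.003,0,0,0,0.0854],[-0.0398,-0.0276,0.003,0,0,0,0.0854],[-0.0398,-0.0276,0.003,0,0,0,0.0854],[-0.0398,-0.0276,0.003,0,0,0,0.0854],[0,0,0,0,0,8.5,0.0854],[0,0,0,0,0,8.5,0.0854],[0,0,0,0,0,8.5,0.0854],[0,0,0,0,0,8.4,0.0854],[0,0,0,0,0,0,0.0854],[0,0,0,0,0,0,0.0854]]

```text
t: 2.35
eef_pos: [0.5647, 0.165, 0.1951]
tool_rot: [-0.0, 0.448, 0.894, -0.0]
contact_force: [0.1, 0.6, 0.7]
gripper_width: 0.997
grasp_force: 0.0
```

```bash
cat >> h.py <<'E'
def w2px(n,P,o=None):
    c,E=T(n,o); K=np.array(c['intrinsics']); P=np.atleast_2d(P)
    q=(np.linalg.inv(E)@np.c_[P,np.ones(len(P))].T)[:3]; s=q[:2]/q[2]; s=s*(1+c['k1']*(s**2).sum(0))
    return (K[:2,:2]@s).T+K[:2,2]
def go(p,yaw,o=None):
    """tool shift (current axes) to world p, and rz in deg to bring tool y to world angle yaw (mod 180)"""
    o=o or bot.get_obs(); q=o['tool_rot']; M=R.from_quat([q[1],q[2],q[3],q[0]]).as_matrix()
    a=np.degrees(np.arctan2(M[1,1],M[0,1])); rz=-((yaw-a+90)%180-90)
    print('pos',o['eef_pos'].round(4),'yaw',a.round(2),'tilt',M[:,2].round(4),'shift',(M.T@(np.array(p)-o['eef_pos'])).round(4),'rz',rz.round(2),'F',o['contact_force'].round(1),'t',o['t'],'q7',o['q'][6].round(2))
E
python3 - <<'E'
from h import *
im,o=snap('wrist','w1.png'); go([.565,.165,.058],36.6,o)
E
```

```text
pos [0.5647 0.165  0.1951] yaw 36.8 tilt [-4.e-04 -2.e-04 -1.e+00] shift [-0.0002  0.0003  0.1371] rz 0.2 F [0.1 0.6 0.7] t 2.35 q7 0.39
```

View pics/w1.png

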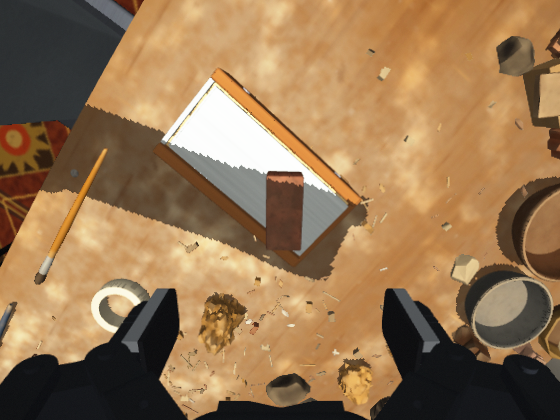

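The block shows at about (266–303, 172–250); its near end face may be the strip at rows 172–185.

```bash
python3 - <<'E'
from h import *
o=bot.get_obs()
c=np.array([.5654,.1649]);l=np.array([np.cos(np.radians(-53.4)),np.sin(np.radians(-53.4))])*.03;s=np.array([-l[1],l[0]])*14/30
for z in(.076,.054): print([w2px('wrist',[*(c+a*l+b*s),z],o)[0].round() .tolist() for a in(-1,1) for b in(-1,1)])
rc=np.array([.5343,.1741]);t=np.radians(-4.6);e=np.array([np.cos(t),np.sin(t)]);f=np.array([-e[1],e[0]])
print([w2px('wrist',[*(rc+a*e*.076+b*f*.042),.0535],o)[0].round().tolist() for a in(-1,1) for b in(-1,1)])
print('m top-rows',px2w('wrist',[(285,185),(284,249),(267,220),(302,220)],.076,o).round(4))
print('cheek',px2w('wrist',[(213,72),(358,203),(156,150),(299,265)],.0535,o).round(4))
E
```

```text
[[262.0, 174.0], [300.0, 174.0], [263.0, 249.0], [299.0, 249.0]]
[[264.0, 169.0], [299.0, 169.0], [264.0, 239.0], [297.0, 239.0]]
[[150.0, 151.0], [215.0, 65.0], [292.0, 267.0], [361.0, 197.0]]
m top-rows [[0.5546 0.1842 0.076 ]
 [0.585  0.1425 0.076 ]
 [0.56   0.1539 0.076 ]
 [0.5816 0.17   0.076 ]]
cheek [[0.4634 0.217  0.0535]
 [0.6152 0.2043 0.0535]
 [0.4589 0.142  0.0535]
 [0.6104 0.1308 0.0535]]
```

Request:
move_arm:
  commands:
    - [[0,0.0025,0.03,0,0,0,0.06],[0,0,0.03,0,0,0,0.06],[0,0,0.03,0,0,0,0.06],[0,0,0.024,0,0,0,0.06],[0,0,0.015,0,0,0,0.06],[0,0,0.009,0,0,0,0.06],[0,0,0,0,0,0,0.06],[0,0,0,0,0,0,0.015],[0,0,0,0,0,0,0.015],[0,0,0,0,0,0,0.015],[0,0,0,0,0,0,0.015],[0,0,0,0,0,0,0.015],[0,0,0,0,0,0,0.015]]
  squeeze: 30

```text
t: 4.03
eef_pos: [0.5676, 0.1667, 0.0582]
tool_rot: [0.001, 0.449, 0.893, 0.001]
contact_force: [-0.7, -0.1, 6.8]
gripper_width: 0.316
grasp_force: 31.1
```

Request:
move_arm:
  commands:
    - [[0,0,-0.01,0,0,0,0.015],[0,0,-0.02,0,0,0,0.015],[0,0,-0.03,0,0,0,0.015],[0.0248,0.0161,0,0,0,0,0.015],[0.0248,0.0161,0,0,0,0,0.015],[0.0248,0.0161,0,0,0,0,0.015],[0.0248,0.0161,0,0,0,0,0.015],[0,0,0.03,0,0,0,0.015],[0,0,0.03,0,0,0,0.015],[0,0,0.025,0,0,0,0.015],[0,0,0.015,0,0,0,0.015],[0,0,0.0065,0,0,0,0.015],[0,0,0.0055,0,0,0,0.015],[0,0,0,0,0,0,0.015]]

```text
t: 5.78
eef_pos: [0.5596, 0.2846, 0.0056]
tool_rot: [0.0, 0.449, 0.893, 0.0]
contact_force: [0.3, 0.0, -0.4]
gripper_width: 0.321
grasp_force: 30.3
```

Request:
move_arm:
  commands:
    - [[0,0,0,0,0,0,0.06],[0,0,0,0,0,0,0.06],[0,0,0,0,0,0,0.06],[0,0,-0.03,0,0,0,0.06],[0,0,-0.04,0,0,0,0.06],[0,0,-0.05,0,0,0,0.06],[-0.0236,-0.0157,0,0,0,-9.74,0.0],[0,0,0,0,0,-9.74,0.0],[0,0,0,0,0,-9.74,0.0],[0,0,0,0,0,-9.74,0.0],[0,0,0,0,0,-9.74,0.0],[0,0,0,0,0,0,0]]
  squeeze: 30

```text
t: 7.28
eef_pos: [0.5609, 0.256, 0.1254]
tool_rot: [-0.0, 0.042, 0.999, 0.0]
contact_force: [-0.0, -1.6, 0.1]
gripper_width: 0.002
grasp_force: 0.0
```

```bash
python3 - <<'E'
from h import *
o=bot.get_obs(); go([.566,.1716,.1],85.4,o)
E
```

```text
pos [0.5609 0.256  0.1254] yaw 85.22 tilt [-0.e+00  4.e-04 -1.e+00] shift [-0.0121 -0.0836  0.0254] rz -0.18 F [-0.  -1.6  0.1] t 7.275 q7 1.01
```

Request:
move_arm:
  commands:
    - [[-0.006,-0.042,0,0,0,0,0],[-0.006,-0.0416,0,0,0,-0.2,0],[0,0,0,0,0,0,0]]

```text
t: 7.65
eef_pos: [0.5666, 0.167, 0.1254]
tool_rot: [0.0, 0.044, 0.999, -0.001]
contact_force: [-0.4, 0.5, 0.3]
gripper_width: -0.002
grasp_force: 0.0
```

```bash
python3 - <<'E'
from h import *
im,o=snap('wrist','w2.png'); go([.566,.1716,.054],85.4,o)
E
```

```text
pos [0.5666 0.167  0.1254] yaw 84.94 tilt [ 1.0e-04 -2.4e-03 -1.0e+00] shift [0.001  0.0047 0.0714] rz -0.46 F [-0.4  0.5  0.3] t 7.65 q7 1.15
```

View pics/w2.png

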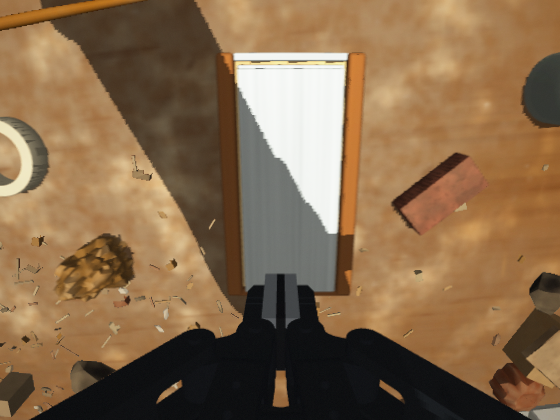

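The block now stands aside at (440,193). The plate spans columns 237–347, with its front edge at about row 67 and the lip at rows 53–60.

```bash
python3 - <<'E'
from h import *
o=bot.get_obs(); 
P=np.vstack([px2w('wrist',[(240,67),(345,67),(237,290),(338,290)],.054,o),px2w('wrist',[(222,54),(361,54),(235,296),(350,294)],.0535,o),px2w('wrist',[(291,54)],.0498,o)])
t=np.radians(-4.6);e=np.array([np.cos(t),np.sin(t)]);f=np.array([-e[1],e[0]])
for p in P: print(p.round(4),'rack',((p[:2]-[.536,.174])@e).round(4),((p[:2]-[.536,.174])@f).round(4))
print(px2w('wrist',[(393,205),(456,153),(484,180),(420,233)],[.022,.022,.022,.022],o).mean(0))
E
```

```text
[0.4651 0.1553 0.054 ] rack -0.0692 -0.0243
[0.47   0.2136 0.054 ] rack -0.0689 0.0342
[0.6035 0.1367 0.054 ] rack 0.0702 -0.0318
[0.6092 0.2047 0.054 ] rack 0.0706 0.0364
[0.4574 0.1461 0.0535] rack -0.0761 -0.0341
[0.4639 0.2228 0.0535] rack -0.0758 0.0429
[0.6082 0.1347 0.0535] rack 0.0751 -0.0334
[0.6133 0.2128 0.0535] rack 0.074 0.0449
[0.4604 0.1843 0.0498] rack -0.0762 0.0042
[0.55647225 0.2829221  0.022     ]
```

Request:
move_arm:
  commands:
    - [[0.001,0.005,0.03,0,0,-0.4,0],[0,0,0.025,0,0,0,0],[0,0,0.01,0,0,0,0],[0,0,0.004,0,0,0,0],[0,0,0.002,0,0,0,0],[0,0,0.001,0,0,0,0],[0,0,0,0,0,0,0]]

```text
t: 8.57
eef_pos: [0.566, 0.1772, 0.0542]
tool_rot: [0.001, 0.036, 0.999, 0.0]
contact_force: [-0.7, 0.1, 3.2]
gripper_width: -0.002
grasp_force: 1.8
```

Request:
move_arm:
  commands:
    - [[0,0,0.001,0,0,0,0],[0,0,0,0,0,0,0]]

```text
t: 8.82
eef_pos: [0.566, 0.1772, 0.0541]
tool_rot: [0.001, 0.036, 0.999, 0.0]
contact_force: [-4.3, -0.3, 13.0]
gripper_width: 0.001
grasp_force: 6.7
```

Request:
move_arm:
  commands:
    - [[0.003,0,0,0,0,0,0],[0.004,0,0,0,0,0,0],[0.004,0,0,0,0,0,0],[0.004,0,0,0,0,0,0],[0.004,0,0,0,0,0,0],[0.004,0,0,0,0,0,0],[0.002,0,0,0,0,0,0],[0,0,0,0,0,0,0]]

```text
t: 9.82
eef_pos: [0.5428, 0.1793, 0.0541]
tool_rot: [0.002, 0.036, 0.999, 0.001]
contact_force: [1.4, 0.5, 9.1]
gripper_width: 0.003
grasp_force: 3.9
```

```bash
python3 - <<'E'
from h import *
im,o=snap('wrist','w3.png')
E
```

```text
(no output)
```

View pics/w3.png

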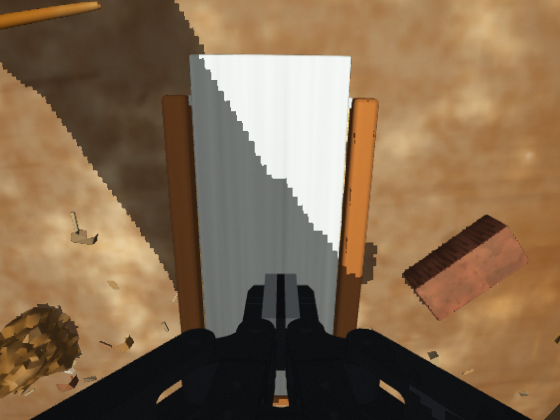

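The plate is sliding: its front edge is at row 55 and the cheek fronts are at row 97. I'll keep dragging.

Request:
move_arm:
  commands:
    - [[0.003,0,0,0,0,0,0],[0.004,0,0,0,0,0,0],[0.004,0,0,0,0,0,0],[0.004,0,0,0,0,0,0],[0.004,0,0,0,0,0,0],[0.004,0,0,0,0,0,0],[0.004,0,0,0,0,0,0],[0.003,0,0,0,0,0,0],[0,0,0,0,0,0,0],[0,0,0,0,0,0,0]]

```text
t: 11.12
eef_pos: [0.5129, 0.1816, 0.0541]
tool_rot: [0.002, 0.036, 0.999, 0.001]
contact_force: [1.5, 0.7, 8.4]
gripper_width: 0.002
grasp_force: 4.4
```

```bash
python3 - <<'E'
from h import *
im,o=snap('wrist','w4.png')
P3=px2w('wrist',[(190,55),(350,55)],.054); print(P3) if 0 else None
E
```

```text
Traceback (most recent call last):
  File "h.py", line 12, in px2w
    c,E=T(n,o); K=np.array(c['intrinsics']); k=c['k1']
        ~^^^^^
  File "h.py", line 9, in T
    q=o['tool_rot']; M=np.eye(4); M[:3,:3]=R.from_quat([q[1],q[2],q[3],q[0]]).as_matrix(); M[:3,3]=o['eef_pos']
      ~^^^^^^^^^^^^
TypeError: 'NoneType' object is not subscriptable
```

View pics/w4.png

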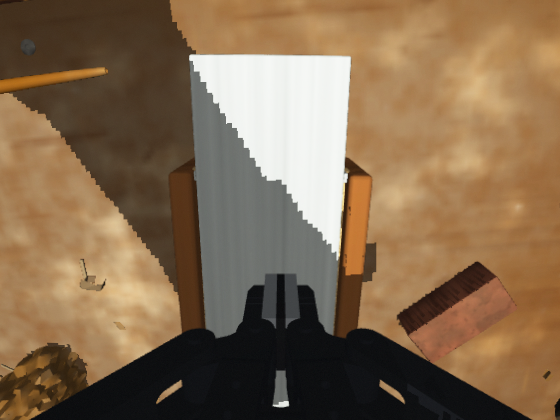

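The plate front is still at row 55, so there was no slip, and the cheek fronts are now at row about 175. Next I'll work out the overhang.

```bash
python3 - <<'E'
from h import *
o=bot.get_obs()
P=np.vstack([px2w('wrist',[(190,55),(350,56),(200,250),(341,250)],.054,o),px2w('wrist',[(171,176),(371,177)],.0535,o)])
t=np.radians(-4.6);e=np.array([np.cos(t),np.sin(t)]);f=np.array([-e[1],e[0]])
for p in P: print(p.round(4),'rack',((p[:2]-[.536,.174])@e).round(4),((p[:2]-[.536,.174])@f).round(4))
g=P[:2].mean(0)[:2]+.02*e; print('grip at',g)
go([*g,.12],85.4,o)
E
```

```text
[0.4134 0.1548 0.054 ] rack -0.1207 -0.029
[0.418  0.2135 0.054 ] rack -0.1208 0.0299
[0.4908 0.1477 0.054 ] rack -0.043 -0.0299
[0.4952 0.2086 0.054 ] rack -0.0435 0.0312
[0.4578 0.1404 0.0535] rack -0.0753 -0.0398
[0.4641 0.2214 0.0535] rack -0.0755 0.0415
grip at [0.43561017 0.18253847]
pos [0.5129 0.1816 0.0541] yaw 85.91 tilt [ 0.0048  0.002  -1.    ] shift [ 0.0769 -0.0044 -0.0663] rz 0.51 F [ 1.1 -0.1  9.7] t 11.175 q7 1.11
```

Request:
move_arm:
  commands:
    - [[0,0,-0.006,0,0,0,0],[0,0,-0.03,0,0,0,0.0854],[0,0,-0.034,0,0,0.5,0.0854],[0.038,-0.0022,0,0,0,0,0.0854],[0.038,-0.0022,0,0,0,0,0.0854],[0,0,0,0,0,0,0.0854],[0,0,0,0,0,0,0.0854]]

```text
t: 12.05
eef_pos: [0.4352, 0.1827, 0.1227]
tool_rot: [0.001, 0.04, 0.999, 0.0]
contact_force: [0.0, 0.4, -0.6]
gripper_width: 1.003
grasp_force: 0.0
```

```bash
python3 - <<'E'
from h import *
im,o=snap('wrist','w5.png'); go([.4356,.1825,.0265],85.4,o)
g=cv2.resize(im[:,:,::-1],(420,315))
b=imaging.read_camera('top')[170:260,190:280,::-1]
cv2.imwrite('pics/c5.png',np.hstack([g,cv2.resize(b,(315,315),interpolation=cv2.INTER_CUBIC)]))
E
```

```text
pos [0.4352 0.1827 0.1227] yaw 85.43 tilt [ 1.1e-03  5.0e-04 -1.0e+00] shift [-0.0004 -0.0002  0.0962] rz 0.03 F [ 0.   0.4 -0.6] t 12.05 q7 1.0
```

View pics/c5.png

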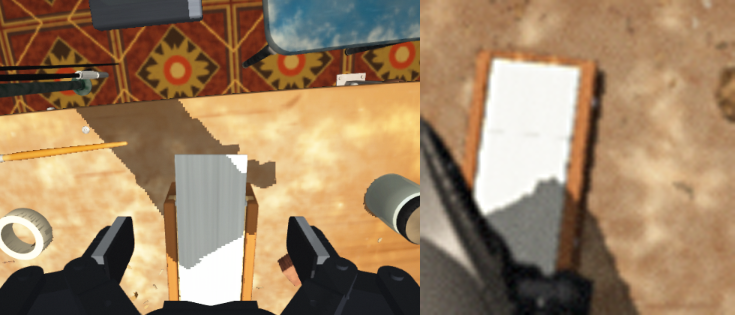

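The plate stays overhung and is centred between the fingers, at columns 175–247 with the image centre at 210. Descending to pinch.

Request:
move_arm:
  commands:
    - [[0,0,0.025,0,0,0,0.0854],[0,0,0.025,0,0,0,0.0854],[0,0,0.025,0,0,0,0.0854],[0,0,0.014,0,0,0,0.0854],[0,0,0.0072,0,0,0,0.0854],[0,0,0,0,0,0,0.0854],[0,0,0,0,0,0,0.075],[0,0,0,0,0,0,0.068],[0,0,0,0,0,0,0.062],[0,0,0,0,0,0,0.055],[0,0,0,0,0,0,0.045],[0,0,0,0,0,0,0.045],[0,0,0,0,0,0,0.045]]
  squeeze: 60

```text
t: 13.78
eef_pos: [0.4346, 0.1827, 0.0262]
tool_rot: [0.0, 0.04, 0.999, 0.0]
contact_force: [-0.9, 0.3, 4.1]
gripper_width: 0.676
grasp_force: 63.2
```

Request:
move_arm:
  commands:
    - [[0,0,0,0,0,0,0.045],[0,0,-0.003,0,0,0,0.045],[0,0,-0.005,0,0,0,0.045],[0,0,-0.008,0,0,0,0.045],[0,0,-0.012,0,0,0,0.045],[0,0,-0.016,0,0,0,0.045],[0,0,-0.016,0,0,0,0.045],[0,0,-0.01,0,0,0,0.045],[0,0,0,0,0,0,0.045],[0,0,0,0,0,0,0.045]]
  squeeze: 100

```text
t: 15.02
eef_pos: [0.4341, 0.1824, 0.0958]
tool_rot: [-0.0, 0.04, 0.999, -0.0]
contact_force: [0.7, -0.2, -1.1]
gripper_width: 0.663
grasp_force: 105.9
```

```bash
python3 - <<'E'
from h import *
im,o=snap('wrist','w6.png'); go([.477,-.156,.12],76.4,o)
a=cv2.resize(im[:,:,::-1],(400,300)); b=imaging.read_camera('scene')[:,:,::-1]
cv2.imwrite('pics/c6.png',np.hstack([a,cv2.resize(b,(400,300))]))
E
```

```text
pos [0.4341 0.1824 0.0958] yaw 85.43 tilt [-5.e-04 -3.e-04 -1.e+00] shift [-0.0697 -0.3339 -0.0241] rz 9.03 F [ 0.7 -0.2 -1.1] t 15.025 q7 1.01
```

View pics/c6.png

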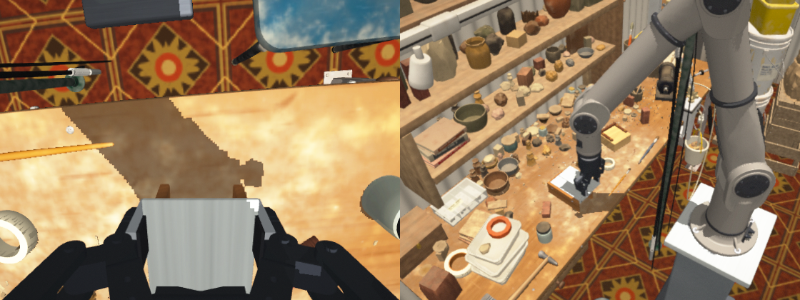

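Request:
move_arm:
  commands:
    - [[-0.003,-0.015,-0.003,0,0,0,0.045],[-0.006,-0.03,-0.003,0,0,0,0.045],[-0.0087,-0.0415,-0.003,0,0,0,0.045],[-0.0087,-0.0415,-0.003,0,0,0,0.045],[-0.0087,-0.0415,-0.003,0,0,0,0.045],[-0.0087,-0.0415,-0.003,0,0,0,0.045],[-0.0087,-0.0415,-0.003,0,0,0,0.045],[-0.0087,-0.0415,-0.003,0,0,0,0.045],[-0.006,-0.03,0,0,0,0,0.045],[-0.002,-0.01,0,0,0,0,0.045],[0,0,0,0,0,3,0.045],[0,0,0,0,0,3,0.045],[0,0,0,0,0,3,0.045],[0,0,0,0,0,0,0.045],[0,0,0,0,0,0,0.045]]

```text
t: 17.0
eef_pos: [0.4766, -0.1555, 0.12]
tool_rot: [-0.0, 0.117, 0.993, 0.0]
contact_force: [0.9, 0.8, -0.3]
gripper_width: 0.659
grasp_force: 106.0
```

```bash
python3 - <<'E'
from h import *
im,o=snap('wrist','w7.png'); go([.477,-.156,.06],76.4,o)
t=imaging.read_camera('top')[:,:,::-1]
cv2.imwrite('pics/t7.png',t)
cv2.imwrite('pics/c7.png',np.hstack([cv2.resize(im[220:,:,::-1],(450,160))[:, :],np.zeros((160,10,3),np.uint8)]) if 0 else np.hstack([im[240:420,140:420,::-1].repeat(2,0).repeat(2,1)[:360,:440],cv2.resize(t[165:255,320:410],(360,360),interpolation=cv2.INTER_CUBIC)]))
E
```

```text
pos [ 0.4766 -0.1555  0.12  ] yaw 76.52 tilt [-4.e-04  2.e-04 -1.e+00] shift [-0.0005 -0.0004  0.06  ] rz 0.12 F [ 0.9  0.8 -0.3] t 17.0 q7 1.65
```

View pics/c7.png

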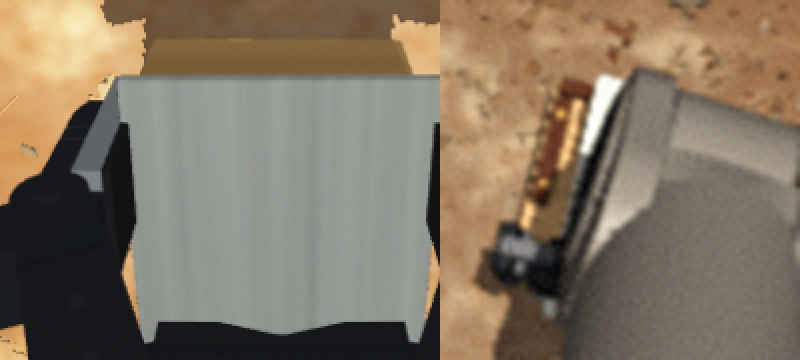

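```bash
python3 - <<'E'
from h import *
o=bot.get_obs(); c,E=T('wrist',o); M=np.array(c['mount'])
b=px2w('wrist',[(214,260),(345,260)],0,o); m=b.mean(0)[:2]; d=b[1]-b[0]
t=np.radians(-13.6);e=np.array([np.cos(t),np.sin(t)])
print(b.round(4),'yaw',np.degrees(np.arctan2(-d[0],d[1])) ,'bed origin',m+.05*e, np.linalg.norm(d))
# plate: front and rear left edge pixels -> at tool depth guesses
K=c['intrinsics'];im=cv2.imread('pics/w7.png')
for r in (280,300,340,380,395):
    row=im[r].astype(int); g=(np.ptp(row,axis=1)<22)&(row.mean(1)>110); i=np.where(g[200:365])[0]+200
    w=i[-1]-i[0]+1; y=(r-K[1,2])/K[1,1]; s=y/(1+c['k1']*y*y)
    z=.06*K[0,0]/w; p=M@np.array([((i[0]+i[-1])/2-K[0,2])/K[0,0]*z,s*z,z,1])
    print(r,i[0],i[-1],p[:3].round(4))
E
```

```text
[[ 0.5029 -0.2175  0.    ]
 [ 0.5275 -0.1151  0.    ]] yaw -13.537554108218892 bed origin [ 0.56379949 -0.1780475 ] 0.10529801694119734
280 200 362 [ 0.018  -0.0003 -0.0246]
300 200 361 [ 0.0105 -0.0005 -0.0262]
340 208 353 [-0.0129 -0.0005 -0.0186]
380 208 353 [-0.0289 -0.0005 -0.0239]
395 210 351 [-0.0382 -0.0005 -0.0226]
```

Request:
move_arm:
  commands:
    - [[0.002,-0.0009,0.015,0,0,0,0.045],[0,0,0.025,0,0,0,0.045],[0,0,0.025,0,0,0,0.045],[0,0,0.015,0,0,0,0.045],[0,0,0.008,0,0,0,0.045],[0,0,0.003,0,0,0,0.045],[0,0,0,0,0,0,0.045]]

```text
t: 17.98
eef_pos: [0.4749, -0.1565, 0.0294]
tool_rot: [0.0, 0.118, 0.993, -0.0]
contact_force: [-0.2, 0.1, -0.8]
gripper_width: 0.658
grasp_force: 106.0
```

Request:
move_arm:
  commands:
    - [[0,0,0.002,0,0,0,0.045],[0,0,0.002,0,0,0,0.045],[0,0,0.001,0,0,0,0.045],[0,0,0,0,0,0,0.045]]

```text
t: 18.48
eef_pos: [0.4746, -0.1563, 0.0241]
tool_rot: [-0.0, 0.118, 0.993, 0.0]
contact_force: [-0.3, 0.3, -0.3]
gripper_width: 0.663
grasp_force: 106.0
```

Request:
move_arm:
  commands:
    - [[0,0,0.001,0,0,0,0.045],[0,0,0.001,0,0,0,0.045],[0,0,0,0,0,0,0.045]]

```text
t: 18.85
eef_pos: [0.4746, -0.1563, 0.022]
tool_rot: [-0.0, 0.118, 0.993, 0.0]
contact_force: [-0.8, -0.2, 0.3]
gripper_width: 0.662
grasp_force: 106.0
```

Request:
move_arm:
  commands:
    - [[0,0,0.001,0,0,0,0.045],[0,0,0.001,0,0,0,0.045],[0,0,0,0,0,0,0.045]]

```text
t: 19.23
eef_pos: [0.4747, -0.1564, 0.0202]
tool_rot: [0.0, 0.118, 0.993, 0.0]
contact_force: [-0.5, 0.4, 3.9]
gripper_width: 0.662
grasp_force: 106.3
```

Request:
move_arm:
  commands:
    - [[0,0,0,0,0,0,0.064],[0,0,0,0,0,0,0.068],[0,0,0,0,0,0,0.075],[0,0,0,0,0,0,0.0854],[0,0,0,0,0,0,0.0854],[0,0,0,0,0,0,0.0854],[0,0,-0.01,0,0,0,0.0854],[0,0,-0.03,0,0,0,0.0854],[0,0,-0.05,0,0,0,0.0854],[0,0,-0.05,0,0,0,0.0854],[-0.03,0,-0.02,0,0,0,0.0854],[0,0,0,0,0,0,0.0854],[0,0,0,0,0,0,0.0854]]
  squeeze: 40

```text
t: 20.85
eef_pos: [0.5027, -0.1631, 0.1796]
tool_rot: [-0.001, 0.118, 0.993, 0.0]
contact_force: [-1.0, -0.4, -0.3]
gripper_width: 0.998
grasp_force: 0.0
```

```bash
python3 - <<'E'
from h import *
im,o=snap('wrist','w8.png'); go([.5575,.2835,.1],36.6,o)
E
```

```text
pos [ 0.5027 -0.1631  0.1796] yaw 76.42 tilt [-1.5e-03  4.0e-04 -1.0e+00] shift [0.0515 0.447  0.0797] rz 39.82 F [-1.  -0.4 -0.3] t 20.85 q7 1.63
```

View pics/w8.png

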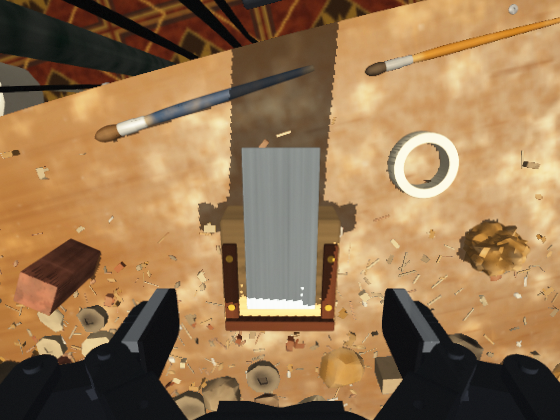

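The plate lies flat between the cheeks, from front edge row 148 to rear edge row about 307, with the back stop at row about 317. By my count I've now viewed 11 pictures, one over the limit, so I'll view no more and work from numbers.

Request:
move_arm:
  commands:
    - [[0.0025,0.022,0,0,0,0,0.0854],[0.005,0.0447,0,0,0,0,0.0854],[0.005,0.0447,0,0,0,0,0.0854],[0.005,0.0447,0,0,0,0,0.0854],[0.005,0.0447,0,0,0,0,0.0854],[0.005,0.0447,0,0,0,0,0.0854],[0.005,0.0447,0,0,0,0,0.07],[0.005,0.0447,0,0,0,0,0.07],[0.005,0.0447,0,0,0,0,0.07],[0.005,0.0447,0,0,0,0,0.07],[0.0025,0.0227,0,0,0,0,0.07],[0,0,0,0,0,9.95,0.07],[0,0,0,0,0,9.95,0.07],[0,0,0,0,0,9.95,0.07],[0,0,0,0,0,9.95,0.07],[0,0,0,0,0,0,0.07],[0,0,0,0,0,0,0.07]]

```text
t: 23.02
eef_pos: [0.5599, 0.2821, 0.1798]
tool_rot: [-0.0, 0.448, 0.894, -0.0]
contact_force: [-0.6, -0.0, 0.4]
gripper_width: 0.823
grasp_force: 0.0
```

```bash
python3 - <<'E'
from h import *
im=cv2.imread('pics/w8.png'); o=bot.get_obs()
o8=dict(o); o8['eef_pos']=np.array([.5027,-.1631,.1796]); o8['tool_rot']=np.array([-.001,.118,.993,0])
p=px2w('wrist',[(242,148),(320,148),(316,307),(247,307)],.048,o8); c=p.mean(0); d=p[2]+p[3]-p[0]-p[1]
print('plate',c.round(4),np.degrees(np.arctan2(d[1],d[0])),np.linalg.norm(d)/2)
print('stop face',px2w('wrist',[(281,317)],.045,o8),'rear end',p[2:].mean(0))
go([.5585,.284,.0055],36.6,o)
im,_=snap('wrist','w9.png'); hsv=cv2.cvtColor(im,cv2.COLOR_RGB2HSV)
print('block px',w2px('wrist',[.5565,.2829,.022],o))
m=((hsv[...,0]<9)|(hsv[...,0]>172))&(hsv[...,1]>70)&(hsv[...,2]>30); m[:130]=0;m[320:]=0;m[:,:180]=0;m[:,380:]=0
n,l,s,ce=cv2.connectedComponentsWithStats(cv2.morphologyEx(m.astype('uint8'),cv2.MORPH_OPEN,np.ones((3,3))))
for i in np.argsort(-s[1:,4])[:3]+1: print(s[i],ce[i],cv2.minAreaRect(np.argwhere(l==i)[:,::-1].astype(np.float32)),px2w('wrist',[ce[i]],.022,o))
E
```

```text
plate [ 0.5237 -0.1675  0.048 ] -13.361460450709265 0.13787051533143602
stop face [[ 0.60243042 -0.18671387  0.045     ]] rear end [ 0.59072532 -0.18344685  0.048     ]
pos [0.5599 0.2821 0.1798] yaw 36.78 tilt [-6.e-04 -7.e-04 -1.e+00] shift [0.0024 0.0002 0.1743] rz 0.18 F [-0.6 -0.   0.4] t 23.025 q7 0.2
block px [[278.05086469 196.45775153]]
[274 161   4   3  12] [275.5 162. ] ((275.5, 162.0), (2.0, 3.0), 90.0) [[0.53698677 0.30554188 0.022     ]]
```

```bash
python3 - <<'E'
from h import *
im=cv2.imread('pics/w8.png')
for r in range(292,334): print(r,im[r,270:290].mean(0).astype(int),im[r,244:318:12].mean(1).astype(int))
a=cv2.imread('pics/w9.png')
for r in (180,200,215): print(r,[tuple(int(v) for v in a[r,c]) for c in range(246,322,5)])
E
```

```text
292 [138 142 139] [ 98 136 140 142 139 140  98]
293 [138 141 138] [ 96 137 140 140 140 141  95]
294 [138 142 138] [ 94 137 140 141 139 141  94]
295 [138 141 138] [ 94 136 141 141 139 140  99]
296 [138 142 138] [177 136 140 141 139 141 103]
297 [138 142 138] [207 135 141 143 140 140 105]
298 [138 142 139] [211 136 185 142 139 141 107]
299 [178 183 179] [212 234 247 142 174 140 106]
300 [233 236 234] [210 249 251 245 236 140 102]
301 [249 250 249] [208 250 251 251 247 140 100]
302 [250 251 250] [209 250 251 251 250 140 101]
303 [250 251 250] [211 249 251 251 251 140 166]
304 [250 251 250] [213 249 251 251 251 140 177]
305 [250 251 250] [215 249 251 251 251 240 210]
306 [250 251 250] [214 249 251 251 250 250 217]
307 [250 251 250] [213 249 251 251 251 251 220]
308 [243 248 249] [210 246 247 248 247 245 221]
309 [183 239 252] [211 220 222 227 227 227 221]
310 [163 241 254] [217 217 217 220 220 222 220]
311 [163 242 254] [218 218 219 220 220 221 221]
312 [160 239 254] [216 217 217 218 218 219 219]
313 [156 237 253] [214 214 215 216 215 217 217]
314 [154 236 253] [213 213 214 214 215 215 2
[... 843 characters left out ...]
85, 111), (58, 84, 110), (63, 88, 129), (110, 152, 216), (82, 114, 166), (52, 71, 108), (57, 81, 127), (81, 116, 170), (101, 141, 207), (52, 86, 124), (132, 188, 226), (95, 147, 199), (99, 163, 223), (99, 163, 222)]
200 [(56, 82, 109), (63, 88, 113), (62, 86, 110), (61, 87, 112), (48, 68, 98), (45, 62, 96), (50, 71, 113), (52, 70, 114), (49, 68, 108), (50, 69, 109), (48, 67, 106), (51, 77, 107), (48, 76, 104), (47, 73, 103), (48, 75, 104), (53, 83, 111)]
215 [(58, 85, 112), (58, 85, 111), (64, 89, 114), (62, 87, 110), (44, 60, 89), (51, 68, 103), (49, 65, 101), (47, 63, 95), (47, 65, 99), (47, 64, 103), (47, 65, 107), (52, 77, 103), (47, 75, 103), (50, 76, 105), (46, 74, 103), (51, 79, 107)]
```

Request:
move_arm:
  commands:
    - [[0.0024,0.0008,0.03,0,0,0,0.06],[0,0,0.04,0,0,0,0.06],[0,0,0.04,0,0,0,0.06],[0,0,0.035,0,0,0,0.06],[0,0,0.02,0,0,0,0.06],[0,0,0.0093,0,0,0,0.06],[0,0,0,0,0,0,0.06],[0,0,0,0,0,0,0.015],[0,0,0,0,0,0,0.015],[0,0,0,0,0,0,0.015],[0,0,0,0,0,0,0.015],[0,0,0,0,0,0,0.015]]
  squeeze: 30

```text
t: 24.58
eef_pos: [0.5602, 0.2858, 0.0071]
tool_rot: [0.0, 0.449, 0.893, 0.001]
contact_force: [-0.9, -0.3, 7.4]
gripper_width: 0.327
grasp_force: 31.0
```

Request:
move_arm:
  commands:
    - [[0,0,-0.01,0,0,0,0.015],[0,0,-0.03,0,0,0,0.015],[0,0,-0.05,0,0,0,0.015],[0,0,-0.04,0,0,0,0.015],[-0.0158,-0.01345,0,0,0,0,0.015],[-0.0316,-0.0269,0,0,0,0,0.015],[-0.0316,-0.0269,0,0,0,0,0.015],[-0.0316,-0.0269,0,0,0,0,0.015],[-0.0316,-0.0269,0,0,0,0,0.015],[-0.0316,-0.0269,0,0,0,0,0.015],[-0.0316,-0.0269,0,0,0,0,0.015],[-0.0316,-0.0269,0,0,0,0,0.015],[-0.0316,-0.0269,0,0,0,0,0.015],[-0.0316,-0.0269,0,0,0,0,0.015],[-0.0316,-0.0269,0,0,0,0,0.015],[-0.0158,-0.01345,0,0,0,0,0.015],[0,0,0,0,0,-10,0.015],[0,0,0,0,0,-10,0.015],[0,0,0,0,0,-10,0.015],[0,0,0,0,0,-9.7,0.015]]

```text
t: 27.08
eef_pos: [0.5275, -0.1707, 0.1347]
tool_rot: [-0.001, 0.117, 0.993, -0.0]
contact_force: [-0.5, -0.3, -0.3]
gripper_width: 0.319
grasp_force: 30.2
```

Request:
move_arm:
  commands:
    - [[0,0,0,0,0,0,0.015],[0,0,0,0,0,0,0.015]]

```text
t: 27.32
eef_pos: [0.5284, -0.1705, 0.1353]
tool_rot: [-0.001, 0.121, 0.993, 0.0]
contact_force: [-0.5, 0.1, -1.2]
gripper_width: 0.322
grasp_force: 30.2
```

```bash
python3 - <<'E'
from h import *
go([.531,-.1695,.0565],76.4)
E
```

```text
pos [ 0.5284 -0.1705  0.1353] yaw 76.11 tilt [-1.1e-03  2.0e-04 -1.0e+00] shift [-0.0023  0.0016  0.0788] rz -0.29 F [-0.5  0.1 -1.2] t 27.325 q7 1.62
```

Request:
move_arm:
  commands:
    - [[-0.002,0.0015,0.025,0,0,0,0.015],[0,0,0.025,0,0,0,0.015],[0,0,0.016,0,0,0,0.015],[0,0,0.008,0,0,0,0.015],[0,0,0.003,0,0,0,0.015],[0,0,0.001,0,0,0,0.015],[0,0,0,0,0,0,0.015]]

```text
t: 28.2
eef_pos: [0.5319, -0.1694, 0.0583]
tool_rot: [0.0, 0.119, 0.993, -0.0]
contact_force: [0.3, 0.6, -0.5]
gripper_width: 0.317
grasp_force: 30.2
```

Request:
move_arm:
  commands:
    - [[0,0,0.001,0,0,0,0.015],[0,0,0.001,0,0,0,0.015],[0,0,0.001,0,0,0,0.015],[0,0,0,0,0,0,0.015]]

```text
t: 28.7
eef_pos: [0.5316, -0.1692, 0.0551]
tool_rot: [0.0, 0.119, 0.993, 0.0]
contact_force: [-0.8, -0.4, 4.1]
gripper_width: 0.315
grasp_force: 30.6
```

Request:
move_arm:
  commands:
    - [[0,0,0,0,0,0,0.035],[0,0,0,0,0,0,0.045],[0,0,0,0,0,0,0.055],[0,0,0,0,0,0,0.055],[0,0,-0.01,0,0,0,0.055],[0,0,-0.03,0,0,0,0.055],[0,0,-0.05,0,0,0,0.055],[0.02,0,-0.04,0,0,0,0.0854],[0,0,0,0,0,0,0.0854],[0,0,0,0,0,0,0.0854],[0,0,0,0,0,0,0.0854]]

```text
t: 30.08
eef_pos: [0.5116, -0.1643, 0.1837]
tool_rot: [-0.001, 0.119, 0.993, 0.0]
contact_force: [0.7, -0.4, 0.5]
gripper_width: 0.999
grasp_force: 0.0
```

```bash
python3 - <<'E'
from h import *
im,o=snap('wrist','w10.png'); go([.531,-.1695,.1],76.4,o)
K=lambda P:w2px('wrist',P,o).round(1).tolist()
t=np.radians(-13.5);e=np.array([np.cos(t),np.sin(t)]);f=np.array([-e[1],e[0]])
pc=np.array([.5245,-.168]);bc=np.array([.5316,-.1692])
print('pred plate',K([[*(pc+a*e*.07+b*f*.03),.048] for a in(-1,1) for b in(-1,1)]))
print('pred block top',K([[*(bc+a*e*.03+b*f*.014),.07] for a in(-1,1) for b in(-1,1)]))
for c in (250,258,281,305,312):
    col=im[:,c].astype(int); d=np.abs(np.diff(col.astype(int),axis=0)).sum(1); print('col',c,[(int(r),col[r].tolist(),col[min(r+2,419)].tolist()) for r in np.where(d>70)[0] if 90<r<345][:16])
for r in (150,180,200,220): 
    row=im[r].astype(int); d=np.abs(np.diff(row,axis=0)).sum(1); print('row',r,[int(c) for c in np.where(d>60)[0] if 200<c<360])
E
```

```text
pos [ 0.5116 -0.1643  0.1837] yaw 76.34 tilt [-2.e-03  3.e-04 -1.e+00] shift [-0.0202 -0.0005  0.0836] rz -0.06 F [ 0.7 -0.4  0.5] t 30.075 q7 1.6
pred plate [[240.8, 135.8], [319.5, 135.6], [246.7, 298.0], [314.6, 297.9]]
pred block top [[262.1, 203.1], [299.9, 203.0], [263.6, 276.0], [298.8, 275.9]]
col 250 [(135, [112, 100, 84], [148, 151, 147]), (296, [134, 139, 133], [248, 227, 157]), (297, [162, 167, 161], [254, 239, 158]), (303, [253, 237, 154], [99, 71, 42]), (304, [218, 173, 103], [49, 29, 19]), (305, [99, 71, 42], [47, 27, 16]), (319, [117, 64, 38], [196, 163, 112]), (328, [205, 170, 120], [235, 207, 154])]
col 258 [(135, [124, 109, 91], [144, 146, 143]), (297, [137, 141, 137], [254, 239, 159]), (303, [253, 237, 157], [88, 65, 39]), (304, [203, 158, 94], [49, 30, 19]), (305, [88, 65, 39], [48, 27, 18]), (319, [120, 66, 37], [185, 145, 93]), (320, [222, 184, 120], [215, 173, 120]), (321, [185, 145, 93], [220, 177, 126]), (323, [220, 177, 126], [183, 136, 95]), (324, [140, 106, 78], [213, 165, 113]), (325, [183, 136, 95], [214, 167, 116]), (328, [201, 160, 116], [231, 197, 14
[... 664 characters left out ...]
102, 90], [141, 145, 141]), (299, [165, 128, 75], [254, 243, 166]), (304, [253, 238, 158], [68, 44, 26]), (305, [189, 143, 84], [47, 27, 18]), (319, [128, 67, 40], [207, 162, 107]), (320, [176, 129, 83], [211, 166, 114])]
col 312 [(135, [112, 102, 89], [146, 150, 146]), (300, [165, 127, 77], [254, 241, 164]), (304, [249, 224, 140], [58, 35, 22]), (305, [151, 113, 66], [46, 25, 17]), (319, [131, 69, 39], [220, 175, 122]), (320, [181, 133, 86], [223, 182, 125])]
row 150 [227, 240, 317, 318, 322, 323]
row 180 [227, 241, 316, 317, 321, 322, 323]
row 200 [220, 222, 223, 224, 242, 262, 263, 297, 298, 316, 333]
row 220 [202, 203, 213, 214, 243, 261, 262, 298, 299, 315, 337, 338, 340, 341, 353, 354]
```

Plate and block edges match the predictions to about 1–2 px and the robot is clear, so I'm handing in.

```bash
python3 -c "
from station import bot
print(bot.hand_in())"
```

```text
the job is handed in; nothing more can be done
None
```

The job is handed in at about 30 s, with no verdict returned: my last measurements put the top plate flat on the bed about 5 mm short of bed_place, with the block released about 7 mm from its centre, but I viewed 11 pictures, one over the limit of 10.

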